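Tighten the loose brass screw eye with a rod

ROBOT

A 7-joint arm with a two-finger parallel gripper is mounted at the origin on a cart in front of the work surface, level with it; the furniture and walls round the work are solid. World frame = base frame: x ahead of the robot, y to its left, z up, the work surface at z = 0. Lengths are in m, angles in rad, forces in N, time in s.
With the tool pointing down it reaches from about 0.425 to 0.875 m from the base axis. Payload 4.7 kg.
Tool frame: the origin (TCP) lies between the finger pads; the fingertips stand 19 mm ahead of it and the grasp point (between the pads) is the TCP (finger_overhang is the z of the fingertips in the tool frame, in m); z points along the fingers, y is the line along which they close (so a half turn about z gives the same grasp; the last joint's range is limited). The gripper opens to 85 mm and grips with 20 to 120 N. Pads are 22 mm wide; open, the fingers measure 114 mm over their backs; the gripper's body (76 mm by 85 mm) begins 54 mm behind the grasp point. The pads swing forward as they close: fully open they stand 13 mm farther back than shut.
Start: joints at [-1.21, 0.321, -0.07, 1.45, 0.023, 1.371, -0.057], TCP at [0.221, 0.611, 0.25] pointing down, gripper open.
Joint ranges: [-2.86, 2.86], [-0.3, 2.09], [-1.38, 1.24], [0.06, 2.45], [-1.56, 4.7], [0.09, 2.05], [-2.69, 2.69]. Speed limits (rad/s): [2.57, 2.57, 3.14, 3.14, 3.14, 3.14, 3.14].

INTERFACE

Orientations are given as [roll, pitch, yaw] about the fixed x, y, z axes, in that order (R = Rz(yaw) Ry(pitch) Rx(roll)).
In Python, from rig import * gives the robot as it stands. The module is installed in compiled form; this text tells all that it offers.
- The arm moves only by the tool send_rows, never from a script. Its argument "motion" is text: rows parted by semicolons, each of 7 numbers parted by spaces: the shift along the world's x, y, z in mm, then the turn, a rotation vector about the world's x, y, z in rad, then the gripper command: -1 is shut, 1 is fully open, values between are in proportion. A call has exactly 8 rows; each row is the pose to reach, as a shift and turn from the pose commanded when the call began; what a row does not reach only later rows make up. A row lasts 1/8 s, in which the tool goes at most 62.5 mm and 10.7 degrees, less where a joint would pass 70% of its speed; a pose out of reach is approached as far as the arm can. A call with a gripper value outside its range is refused whole. The fingers move at their own pace and stop on an object; the grip force is fixed at half the most. Time passes only in rows, so rows that repeat a pose let the fingers close, or fill a call up. It gives the time, the measured TCP pose, the force, the opening and the grip force at its end, in the units of the state.
- get_obs(): the state, without advancing time (a new reading comes with each control period).
- grab_frame(name): name is "side" or "top" or "wrist"; returns (picture, depth): 400x640x3 uint8, red, green, blue; 400x640 float32, m along the optical axis (not along the pixel's ray), 0 where there is no reading.
- camera_info(name): a dict with "fov_y" (degrees; the focal length in pixels is half the picture's height over the tangent of half this angle, whatever the lens; pixels are square), "cx", "cy" (the principal point, pixels), "rvec" (rotation vector, rad) and "tvec" (3), from world to camera coordinates, as OpenCV has them; the wrist camera has in their place "hand_eye" (4x4, takes a point from camera to tool coordinates, whose origin is the TCP and whose axes are the flange's). Camera axes: x right, y down, z forward; pixel columns grow to the right and rows downward; lengths in m; the calibration is good to about 2 mm. A picture is of the moment at which its call begins: read the wrist's pose just before it. camera_info takes no time and is no camera call.
- job_done(): hands the job in; it is judged then, once.
The state is a dict: "clock": time; "q": joint angles; "qd": joint speeds; "joint_torque": joint torques, N m; "position": TCP position; "orientation": TCP orientation; "ft_force": force on the tool from outside, world axes, zero at the start; "wrist_torque": the same for the moment, N m; "grip_width": finger opening in m; "gripper_force": force on a finger pad.
Only numpy, scipy, OpenCV 4.12 (cv2) and the standard library are available. Lean on these libraries where they do the work, as an engineer would, in place of code of your own. Each camera call takes 0.05 s, during which the arm holds its last target. There are 200 camera calls.

TASK

Two log-slice hangers stand on the counter, and the brass screw eye on one of them is loose. Slide the steel end of the red-handled rod through the brass loop and use it as a lever to turn the eye clockwise, seen from above, until it comes up tight against its stop, with the loop lined up with the dark line on the wood; then draw the rod out and lay it back down on the counter. Turn the eye with the rod, not with the fingers, and leave the steel eye, the patterned cup and the jam jar as they are.

Things in the scene. Friction and masses are not known exactly. Their poses are not given: they have to be found in the camera images.
- rod: Loose lever rod, 190 mm, 150 g, lying flat. Origin on its long axis where handle and shaft meet, 10 mm above the counter; x runs along the shaft to the tip. Red handle 20 x 20 mm, x = -90 to 0 mm; steel shaft 14 mm thick, x = 0 to 85 (17 mm collar on the first 4), then a nose tapering to 4 mm at x = 100. Mass centre 20 mm behind the origin: grip the handle across, 25 mm behind the origin.
- rod_tip (a point): The tip of the rod's steel nose, on the rod's axis 100 mm ahead of the rod's origin; same axes as the rod.
- brass_block: Hanger with the BRASS eye: upright round slice of dark wood, pale top, 76 mm across, 45 mm high, fixed to the counter; origin at the centre of its underside. A dark line on its top runs along its own y axis. The screw eye stands in the middle, 97 mm high: flange 26 mm across, short neck, upright oval loop.
- brass_loop (a point): Centre of the brass loop's opening, on the eye's turning axis, 75 mm above the counter. Turns with the eye: x is level, straight through the opening (the rod may enter along x, with most room, or against it), y in the loop's plane, z up. Opening 22 wide, 28 high, wire 8 thick (mm). The rod swings about 0.58 rad either way from x before driving the loop. When tight, x is parallel to the block's x.
- brass_eye (a joint): Turn of the brass eye, rad, growing clockwise seen from above: 0 slack end, 0.95 tight at a hard stop (loop lined up with the dark line). Starts between 0.05 and 0.35. Turns stiffly (0.12 N m, 1.4 N at 85 mm) and stays where left.
- steel_block: Hanger with the STEEL (grey) eye, otherwise the same shape and size, fixed to the counter about 0.3 m from the other; its eye is tight already and is to be left alone. Origin at the centre of its underside; top of its loop at 97 mm.
- steel_eye (a joint): Turn of the steel eye, rad, in the same sense: starts at its tight stop, 0.95, and must stay there.
- cup: Loose small white cup with a crossed line pattern, 58 mm across, 62 mm high, behind the hangers; bystander; origin at the centre of its underside.
- jam_jar: Loose jam jar with a yellow lid, 60 mm across, 70 mm high, at the left before the log stand; bystander; origin at the centre of its underside.
Mind the look-alikes: they are no part of the job. Leave any purple look-alike of the brass_block alone.

How it is judged:
By the outcome, as a careful person would: the job done as asked, in the order asked, and still so for the second after the job is handed in, with the robot touching nothing.
It also fails if it takes over 61 s, if anything falls off the work surface, if the arm or the gripper's body presses on something with over 40 N, if the wrist force passes 120 N, or if a joint passes its speed limit or range.

## Working session

There is one attempt and no reset: what is moved stays moved. The work goes in short steps, Python scripts to look and compute and a tool call to move; the robot and the scene stay as the last step left them, time stands still between calls to the robot, and variables do not carry over. Pictures are saved under pics/ and viewed, at most 10 in all, crops included, and the job is handed in when it is done.

Besides the shell and the picture viewer there is one more tool, called after "Call:" as name(argument=value, ...), one argument or row to a line, values as JSON. send_rows: Moves the arm, as the interface text tells. Its arguments: {"type":"object","properties":{"motion":{"type":"string"}},"required":["motion"]}

```bash
mkdir -p pics
cat > h.py <<'E'
from rig import *
import numpy as np, cv2
from scipy.spatial.transform import Rotation as R
def cam(name, obs=None):
    c=camera_info(name); f=200/np.tan(np.radians(c["fov_y"])/2)
    if name=="wrist":
        T=np.eye(4);T[:3,:3]=R.from_euler('xyz',obs["orientation"]).as_matrix();T[:3,3]=obs["position"]
        M=T@np.array(c["hand_eye"])
    else:
        Rm=R.from_rotvec(np.ravel(c["rvec"])).as_matrix();M=np.eye(4);M[:3,:3]=Rm.T;M[:3,3]=-Rm.T@np.ravel(c["tvec"])
    return f,c["cx"],c["cy"],M
def ray(cm,u,v):
    f,cx,cy,M=cm; u=np.asarray(u,float);v=np.asarray(v,float)
    d=np.stack([(u-cx)/f,(v-cy)/f,np.ones_like(u)],-1)@M[:3,:3].T
    return M[:3,3],d
def onz(cm,u,v,z):
    o,d=ray(cm,u,v); return o+d*((z-o[2])/d[...,2])[...,None]
def cloud(cm,D):
    v,u=np.mgrid[:400,:640]; o,d=ray(cm,u,v); return o+d*D[...,None]
def proj(cm,p):
    f,cx,cy,M=cm; q=(np.asarray(p)-M[:3,3])@M[:3,:3]; return f*q[0]/q[2]+cx,f*q[1]/q[2]+cy
def snap(name):
    o=get_obs(); p,D=grab_frame(name); return p,D,cam(name,o)
def save(fn,p): cv2.imwrite('pics/'+fn,cv2.cvtColor(p,cv2.COLOR_RGB2BGR))
E
python3 - <<'E'
from h import *
o=get_obs();print({k:np.round(v,3) for k,v in o.items()})
for n in("top","side"):
    p,D,c=snap(n);save(n+'1.png',p);np.savez(n+'1.npz',p=p,D=D);print(n,np.round(c[3],3),c[:3])
E
```

```text
{'clock': np.float64(0.0), 'q': array([-1.21 ,  0.322, -0.07 ,  1.452,  0.023,  1.371, -0.057]), 'qd': array([ 0.   , -0.001,  0.001, -0.   ,  0.   ,  0.   , -0.   ]), 'joint_torque': array([ 1.0000e-03, -4.9358e+01, -3.8200e-01, -3.1433e+01,  1.3000e-02,
        1.1000e-02,  0.0000e+00]), 'position': array([0.221, 0.611, 0.249]), 'orientation': array([-3.14 ,  0.   ,  2.795]), 'ft_force': array([-0.19 ,  0.585,  0.004]), 'wrist_torque': array([-0.004,  0.025,  0.004]), 'gripper_force': np.float64(0.0), 'grip_width': np.float64(0.086)}
top [[ 1.000e-03 -9.920e-01  1.290e-01  4.180e-01]
 [-1.000e+00 -1.000e-03  4.000e-03 -9.100e-02]
 [-4.000e-03 -1.290e-01 -9.920e-01  1.261e+00]
 [ 0.000e+00  0.000e+00  0.000e+00  1.000e+00]] (np.float64(417.53877591952914), 328.42285851891836, 197.92621257523288)
side [[ 0.3   -0.809  0.505 -0.15 ]
 [-0.954 -0.257  0.154 -0.325]
 [ 0.005 -0.528 -0.849  1.31 ]
 [ 0.     0.     0.     1.   ]] (np.float64(518.0904470427182), 308.6965473525384, 194.28752759384358)
```

View pics/top1.png

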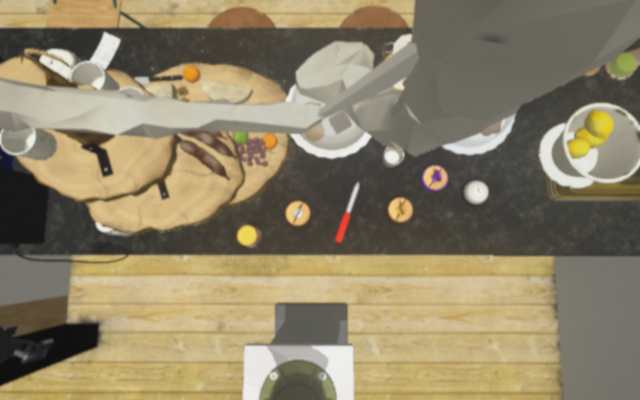

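View pics/side1.png

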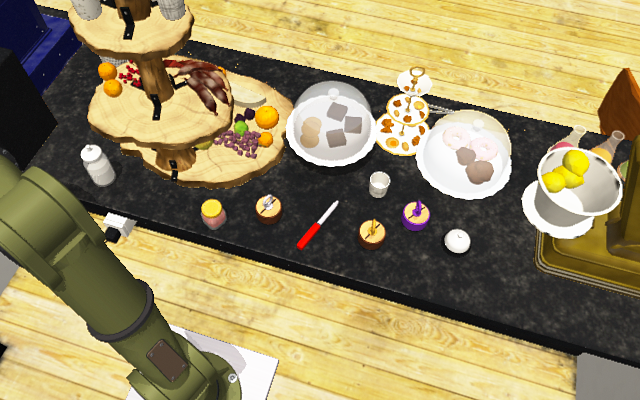

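Top view: brass hanger (400,210), purple look-alike (435,178), steel hanger (298,213), rod from handle (341,238) to tip (357,184), jar (248,236), cup (393,155).

Run:
```python
from h import *
for n,(rb) in (("top",None),("side",None)):
    z=np.load(n+'1.npz');p,D=z['p'],z['D'];c=cam(n)
    hsv=cv2.cvtColor(p,cv2.COLOR_RGB2HSV).astype(int);H,S,V=hsv[...,0],hsv[...,1],hsv[...,2]
    P=cloud(c,D)
    reg=(P[...,0]>.25)&(P[...,0]<.65)&(abs(P[...,1]+.12)<.35)&(P[...,2]<.13)
    red=((H<5)|(H>174))&(S>180)&(V>120)&reg
    k,l,st,ce=cv2.connectedComponentsWithStats(red.astype(np.uint8));i=1+st[1:,4].argmax();
    v,u=np.nonzero(l==i);q=onz(c,u,v,.018);m=q.mean(0);w,e=np.linalg.eigh(np.cov(q[:,:2].T));a=e[:,1]*(1 if e[0,1]>0 else -1)
    t=(q-m)[:,:2]@a;print(n,'handle',st[i],m.round(4),'yaw',np.arctan2(a[1],a[0]).round(4),'ext',t.min(),t.max())
    tan=(H>8)&(H<24)&(S>60)&(V>130)&reg
    k,l,st,ce=cv2.connectedComponentsWithStats(cv2.morphologyEx(tan.astype(np.uint8),cv2.MORPH_CLOSE,np.ones((5,5))))
    for j in range(1,k):
        if st[j,4]>80:
            x,y,w_,h_=st[j,:4];print('tan',st[j],onz(c,x+w_/2-.5,y+h_/2-.5,.045).round(4), 'zmed',np.median(P[l==j][:,2]).round(3))
    for nm,pt in (("steel",(298,213)),("brass",(400,210)),("purple",(435,178)),("cup",(393,155)),("jar",(248,236))):
        if n=="top":print(nm,P[pt[1],pt[0]].round(3),onz(c,*pt,.05).round(3))
```

```text
top handle [336 214  14  28 182] [ 0.4911 -0.1277  0.018 ] yaw -0.3303 ext -0.04309204602964413 0.041695943341054344
tan [230 174  45  30 574] [0.6039 0.1387 0.045 ] zmed 0.036
tan [424 174  23  15 200] [ 0.6266 -0.4011  0.045 ] zmed 0.044
tan [388 197  25  26 499] [ 0.542  -0.2961  0.045 ] zmed 0.044
tan [285 201  26  25 441] [0.5315 0.0037 0.045 ] zmed 0.044
tan [237 225  22  22 169] [0.4658 0.1484 0.045 ] zmed 0.067
tan [ 268  254  136   32 4109] [ 0.3686 -0.1072  0.045 ] zmed -0.94
steel [0.53  0.001 0.061] [0.531 0.002 0.05 ]
brass [ 0.539 -0.294  0.059] [ 0.54  -0.295  0.05 ]
purple [ 0.634 -0.4    0.052] [ 0.635 -0.4    0.05 ]
cup [ 0.715 -0.285  0.004] [ 0.704 -0.278  0.05 ]
jar [0.463 0.141 0.074] [0.464 0.146 0.05 ]
side handle [297 222  23  28 241] [ 0.4885 -0.1286  0.018 ] yaw -0.3182 ext -0.04662054192063566 0.047603929527642065
tan [199 156  60  27 625] [0.6159 0.158  0.045 ] zmed 0.036
tan [256 196  25  21 328] [0.5313 0.0032 0.045 ] zmed 0.045
tan [405 208  24  15 170] [ 0.6298 -0.4044  0.045 ] zmed 0.044
tan [360 219  26  24 377] [ 0.5445 -0.2981  0.045 ] zmed 0.045
tan [ 221  282  171  118 5722] [ 0.1995 -0.215   0.045 ] zmed -0.941
```

Call:
send_rows(
  motion="23 -50 8 0 0 0 1;46 -100 16 0 0 0 1;69 -150 25 0 0 0 1;92 -200 33 0 0 0 1;115 -250 42 0 0 0 1;135 -300 50 0 0 0 1;155 -355 50 0 0 0 1;175 -410 50 0 0 0 1",
)

```text
clock: 1.1
position: [0.3962, 0.1994, 0.3002]
orientation: [3.141, 0.0, 2.795]
ft_force: [0.7, -0.1, -0.2]
grip_width: 0.0858
gripper_force: 0.0
```

Run:
```python
from h import *
o=get_obs();print({k:np.round(o[k],3) for k in("clock","q","position","orientation")})
print(np.round(camera_info("wrist")["hand_eye"],3),camera_info("wrist")["fov_y"])
```

```text
{'clock': np.float64(1.1), 'q': array([-0.807, -0.156,  0.251,  1.859,  0.039,  1.434,  0.66 ]), 'position': array([0.396, 0.199, 0.3  ]), 'orientation': array([3.141, 0.   , 2.795])}
[[-0.001 -0.961 -0.275  0.07 ]
 [ 1.    -0.001  0.001  0.   ]
 [-0.001 -0.275  0.961 -0.124]
 [ 0.     0.     0.     1.   ]] 66.88282993276762
```

Call:
send_rows(
  motion="15 -56 0 0 0 0 1;30 -112 0 0 0 0 1;45 -168 -5 0 0 0 1;55 -225 -10 0 0 0 1;65 -282 -20 0 0 0 1;75 -338 -30 0 0 0 1;84 -395 -40 0 0 0 1;94 -450 -50 0 0 0 1",
)

```text
clock: 2.1
position: [0.4899, -0.2503, 0.2501]
orientation: [3.141, 0.001, 2.795]
ft_force: [-0.0, 0.5, -0.4]
grip_width: 0.0856
gripper_force: 0.0
```

Run:
```python
from h import *
o=get_obs();print({k:np.round(o[k],3) for k in("clock","q","position","orientation")})
p,D,c=snap("wrist");np.savez('w1.npz',p=p,D=D,M=c[3]);save('w1.png',p)
```

```text
{'clock': np.float64(2.1), 'q': array([-0.394,  0.136,  0.9  ,  1.73 , -0.11 ,  1.328,  1.752]), 'position': array([ 0.49, -0.25,  0.25]), 'orientation': array([3.141e+00, 1.000e-03, 2.795e+00])}
```

View pics/w1.png

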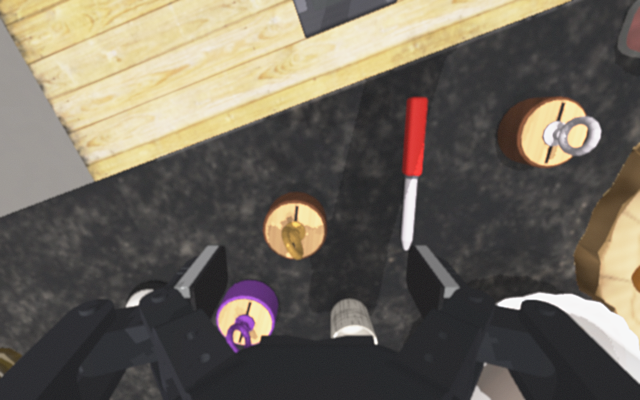

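Wrist view: brass hanger (295,230) with dark line above the flange (297,213), rod handle (416,135) to tip (407,247), steel hanger (553,135), purple one (245,320), cup (352,320).

```bash
cat > an.py <<'E'
from h import *
def rod(p,D,c,z=.02):
    hsv=cv2.cvtColor(p,cv2.COLOR_RGB2HSV).astype(int);H,S,V=hsv[...,0],hsv[...,1],hsv[...,2]
    red=((H<6)|(H>172))&(S>150)&(V>100)
    k,l,st,ce=cv2.connectedComponentsWithStats(red.astype(np.uint8));i=1+st[1:,4].argmax()
    v,u=np.nonzero(l==i);q=onz(c,u,v,z);m=q.mean(0);w,e=np.linalg.eigh(np.cov(q[:,:2].T));a=e[:,1]
    t=(q-m)[:,:2]@a;return m,a,t.min(),t.max(),st[i],P_med(D,c,l==i)
def P_med(D,c,m): return np.median(cloud(c,D)[m],0)
def disc(p,D,c,xy):
    P=cloud(c,D);near=np.hypot(P[...,0]-xy[0],P[...,1]-xy[1])<.06
    top=near&(abs(P[...,2]-.045)<.006)&(p.max(-1)>110)
    u,v=np.nonzero(top)[::-1];h=cv2.convexHull(np.c_[u,v].astype(np.float32))[:,0]
    q=onz(c,h[:,0],h[:,1],.045)
    A=np.c_[q[:,:2]*2,np.ones(len(q))];s=np.linalg.lstsq(A,(q[:,:2]**2).sum(1),rcond=None)[0]
    return s[:2],np.sqrt(s[2]+s[0]**2+s[1]**2),P,near
E
python3 - <<'E'
from an import *
z=np.load('w1.npz');p,D=z['p'],z['D'];o=get_obs();c=cam("wrist",o)[:3]+(z['M'],)
print(rod(p,D,c))
for xy in((.542,-.297),(.531,.003)):
    s,r,P,near=disc(p,D,c,xy);print('disc',s.round(4),r.round(4))
    eye=near&(P[...,2]>.062)&(P[...,2]<.105)&(np.hypot(P[...,0]-s[0],P[...,1]-s[1])<.03);q=P[eye];m=q.mean(0)
    w,e=np.linalg.eigh(np.cov(q[:,:2].T));print('eye',len(q),m.round(4),q[:,2].max().round(3),np.sqrt(w).round(4),'yaw y',np.arctan2(e[1,1],e[0,1]).round(3))
    hi=near&(P[...,2]>.09)&(P[...,2]<.105);print('hi',P[hi].mean(0).round(4))
    dk=near&(abs(P[...,2]-.045)<.006)&(p.max(-1)<80)&(np.hypot(P[...,0]-s[0],P[...,1]-s[1])<.033)
    v,u=np.nonzero(dk);q=onz(c,u,v,.045)[:,:2];w,e=np.linalg.eigh(np.cov(q.T));print('line',len(q),q.mean(0).round(4),np.sqrt(w).round(4),np.arctan2(e[1,1],e[0,1]).round(3))
save('w1c.png',np.hstack([cv2.resize(p[180:270,250:350],None,fx=4,fy=4,interpolation=2),cv2.resize(p[85:175,500:600],None,fx=4,fy=4,interpolation=2)]))
E
```

```text
(array([ 0.49002997, -0.1297897 ,  0.02      ]), array([-0.94603056,  0.32407744]), np.float64(-0.0460536336792966), np.float64(0.04259261230017421), array([ 403,   97,   25,   79, 1572], dtype=int32), array([ 0.48926926, -0.12924021,  0.01958587]))
disc [ 0.5424 -0.2963] 0.0365
eye 412 [ 0.5419 -0.2961  0.0834] 0.097 [0.0022 0.0105] yaw y -2.944
hi [ 0.542  -0.2965  0.0941]
line 10 [ 0.5236 -0.2873] [0.0003 0.0047] 2.671
disc [0.5323 0.0018] 0.0367
eye 836 [0.5321 0.0015 0.0823] 0.098 [0.0017 0.011 ] yaw y 2.718
hi [0.5323 0.002  0.094 ]
line 47 [0.5318 0.0049] [0.0005 0.0226] 2.718
```

View pics/w1c.png

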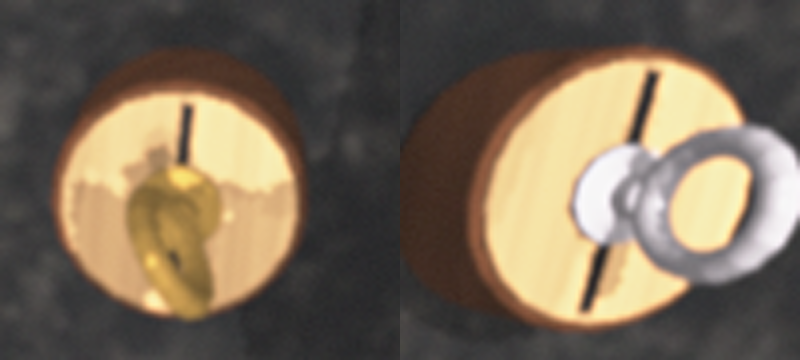

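Brass axis (0.542, -0.296), loop plane yaw 0.198, line yaw −0.465: 0.66 rad clockwise to go, which fits the joint range. Now I'll check room on the far side, then grasp.

Run:
```python
from h import *
for n in("top","side"):
    z=np.load(n+'1.npz');P=cloud(cam(n),z['D']);q=P[(z['D']>0)].reshape(-1,3)
    print(n)
    for x in np.arange(.56,.86,.04):
        print(round(x,2),[ (lambda s: round(float(np.percentile(s,97)),2) if len(s)>3 else None)(q[(abs(q[:,0]-x)<.02)&(abs(q[:,1]-y)<.02)&(q[:,2]<.5)][:,2]) for y in np.arange(-.48,.0,.04)])
```

```text
top
0.56 [0.0, 0.0, 0.0, 0.0, 0.05, 0.09, 0.02, 0.0, 0.02, 0.0, 0.0, 0.05]
0.6 [0.03, 0.04, 0.05, 0.04, 0.0, 0.0, 0.0, 0.0, 0.02, 0.0, 0.0, 0.0]
0.64 [0.01, 0.05, 0.1, 0.05, 0.0, 0.0, 0.0, 0.0, 0.01, 0.0, 0.0, 0.0]
0.68 [0.0, 0.04, 0.05, 0.04, 0.03, 0.06, 0.06, 0.0, 0.0, 0.08, 0.08, 0.01]
0.72 [0.17, 0.11, 0.0, 0.0, 0.06, 0.05, 0.06, 0.08, 0.16, 0.18, 0.19, 0.18]
0.76 [None, 0.0, None, None, None, 0.0, 0.0, 0.12, 0.2, 0.21, 0.2, 0.19]
0.8 [None, None, None, None, None, None, None, None, None, 0.21, 0.21, 0.21]
0.84 [None, None, None, None, None, None, None, None, None, None, None, 0.21]
side
0.56 [0.01, 0.0, 0.0, 0.0, 0.05, 0.09, 0.0, 0.0, 0.02, 0.01, 0.0, 0.04]
0.6 [0.03, 0.04, 0.05, 0.04, 0.0, 0.0, 0.0, 0.0, 0.02, 0.0, 0.0, 0.0]
0.64 [0.0, 0.05, 0.09, 0.05, 0.01, 0.0, 0.0, 0.0, 0.01, 0.0, 0.0, 0.0]
0.68 [0.0, 0.0, 0.05, 0.0, 0.05, 0.06, 0.05, 0.0, 0.0, 0.08, 0.08, 0.01]
0.72 [0.17, 0.16, 0.08, 0.0, 0.06, 0.06, 0.06, 0.08, 0.17, 0.19, 0.19, 0.18]
0.76 [0.2, 0.2, 0.17, 0.08, 0.0, 0.0, 0.0, 0.17, 0.2, 0.21, 0.21, 0.2]
0.8 [0.21, 0.21, 0.19, 0.1, 0.0, 0.0, 0.08, 0.19, 0.21, 0.24, 0.24, 0.21]
0.84 [0.24, 0.21, 0.2, 0.13, 0.02, 0.02, 0.08, 0.19, 0.21, 0.24, 0.25, 0.21]
```

Call:
send_rows(
  motion="7 40 -20 0 0 0 1;14 80 -50 0 0 0.016 1;20 113 -90 0 0 0.016 1;20 113 -140 0 0 0.016 1;20 113 -180 0 0 0.016 1;20 113 -205 0 0 0.016 1;20 113 -220 0 0 0.016 1;20 113 -228 0 0 0.016 1",
)

```text
clock: 3.15
position: [0.5099, -0.1356, 0.0219]
orientation: [-3.141, -0.0, 2.811]
ft_force: [0.1, -0.2, 0.4]
grip_width: 0.0852
gripper_force: 0.0
```

Call:
send_rows(
  motion="0 -1 0 0 0 0 -1;0 -1 0 0 0 0 -1;0 -1 0 0 0 0 -1;0 -1 0 0 0 0 -1;0 -1 0 0 0 0 -1;0 -1 0 0 0 0 -1;0 -1 0 0 0 0 -1;0 -1 0 0 0 0 -1",
)

```text
clock: 4.15
position: [0.5107, -0.1366, 0.0232]
orientation: [3.141, 0.001, 2.811]
ft_force: [-0.6, -0.1, 6.5]
grip_width: 0.0183
gripper_force: 60.3
```

Call:
send_rows(
  motion="0 0 40 0 0 0 -1;0 0 66 0 0 -0.1 -1;0 0 66 0 0 -0.28 -1;0 0 66 0 0 -0.46 -1;0 0 66 0 0 -0.64 -1;0 0 66 0 0 -0.82 -1;1 -1 66 0 0 -0.96 -1;1 -2 66 0 0 -1.043 -1",
)

```text
clock: 5.15
position: [0.5104, -0.1385, 0.0879]
orientation: [-3.141, -0.0, 1.765]
ft_force: [0.4, 0.6, -2.3]
grip_width: 0.0184
gripper_force: 59.5
```

Run:
```python
from an import *
o=get_obs();print({k:np.round(o[k],4) for k in("clock","q","position","orientation")})
p,D,c=snap("wrist");save('w2.png',p)
P=cloud(c,D);X=R.from_euler('xyz',o["orientation"]).as_matrix();print('toolx dir',np.arctan2(-X[1,0],-X[0,0]))
# steel shaft points: bright, z>.06, between grip and loop
d=-X[:2,0];rel=P[...,:2]-np.array(o["position"])[:2];t=rel@d;s=rel@np.array([-d[1],d[0]])
m=(t>.02)&(t<.135)&(abs(s)<.02)&(P[...,2]>.055)&(P[...,2]<.11)
for a in np.arange(.02,.135,.01):
    k=m&(t>=a)&(t<a+.01)
    if k.sum()>3: print(round(a,3),k.sum(),'s',s[k].min().round(4),s[k].max().round(4),'zmax',np.percentile(P[k][:,2],95).round(4))
```

```text
{'clock': np.float64(5.15), 'q': array([-0.6441,  0.3196,  0.9868,  1.9613, -0.3117,  1.0229,  0.6791]), 'position': array([ 0.5104, -0.1385,  0.0879]), 'orientation': array([-3.1407e+00, -1.0000e-04,  1.7649e+00])}
toolx dir -1.3767338569444514
0.02 407 s -0.0098 0.0097 zmax 0.085
0.03 420 s -0.0073 0.0066 zmax 0.0821
0.04 201 s -0.0067 0.0067 zmax 0.0819
```

View pics/w2.png

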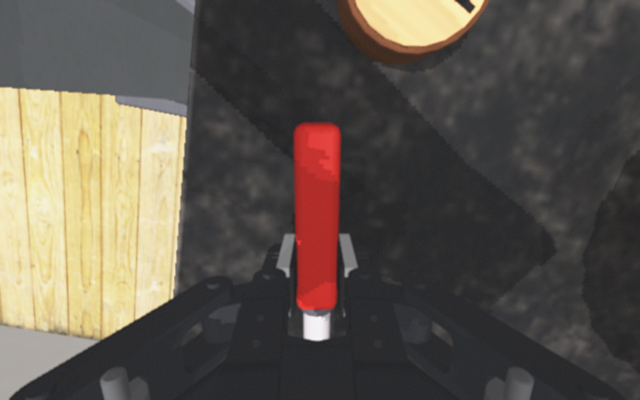

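Rod is held straight, axis at z≈0.075, offset under 1 mm; inserting.

Call:
send_rows(
  motion="1 -6 0 0 0 0 -1;3 -12 0 0 0 0 -1;4 -18 0 0 0 0 -1;5 -24 0 0 0 0 -1;6 -30 0 0 0 0 -1;7 -36 0 0 0 0 -1;9 -42 0 0 0 0 -1;10 -48 0 0 0 0 -1",
)

```text
clock: 6.2
position: [0.5211, -0.187, 0.0884]
orientation: [3.141, 0.0, 1.768]
ft_force: [0.4, -0.1, -2.4]
grip_width: 0.0184
gripper_force: 59.5
```

Call:
send_rows(
  motion="1 -6 0 0 0 0 -1;2 -11 0 0 0 0 -1;3 -16 0 0 0 0 -1;4 -21 0 0 0 0 -1;5 -26 0 0 0 0 -1;6 -31 0 0 0 0 -1;7 -35 0 0 0 0 -1;8 -38 0 0 0 0 -1",
)

```text
clock: 7.2
position: [0.529, -0.225, 0.0884]
orientation: [3.142, 0.0, 1.768]
ft_force: [0.2, -0.6, -2.6]
grip_width: 0.0186
gripper_force: 59.5
```

Run:
```python
from h import *
p,D,c=snap("side");a=[cv2.resize(p[180:270,310:420],None,fx=5,fy=5,interpolation=2)];save('s2.png',a[0])
o=get_obs();print(o["position"],o["orientation"],o["ft_force"],o["wrist_torque"])
```

```text
[ 0.52908542 -0.22539116  0.08841863] [3.14138963e+00 5.90120966e-04 1.76739892e+00] [ 0.42465335 -0.59662549 -2.12441385] [-0.06591161 -0.00868407 -0.05274239]
```

View pics/s2.png

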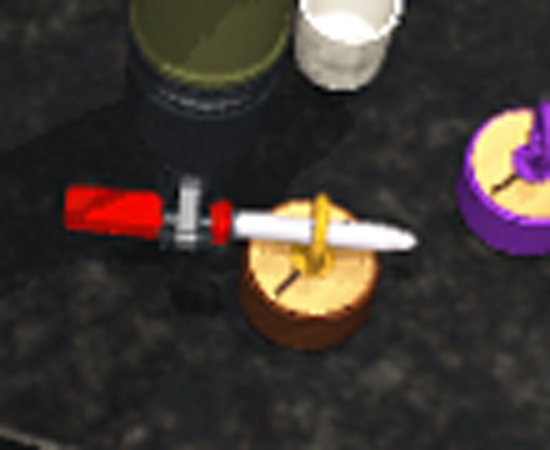

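Rod passes cleanly through the brass loop (shaft crossing at ~(320,225) in the crop). Swinging clockwise about the eye axis.

Call:
send_rows(
  motion="7 1 0 0 0 -0.1 -1;14 1 0 0 0 -0.2 -1;21.5 0.7 0 0 0 -0.3 -1;28.6 -0.5 0 0 0 -0.4 -1;35.6 -2.4 0 0 0 -0.5 -1;42.3 -4.9 0 0 0 -0.6 -1;48.8 -8.2 0 0 0 -0.7 -1;54.8 -12 0 0 0 -0.8 -1",
)

```text
clock: 8.25
position: [0.5849, -0.2376, 0.0886]
orientation: [3.139, 0.001, 0.966]
ft_force: [2.0, -3.0, -3.7]
grip_width: 0.0186
gripper_force: 59.4
```

Run:
```python
from h import *
o=get_obs();print({k:np.round(o[k],4) for k in("clock","q","position","orientation","ft_force","wrist_torque")})
C=np.array([.5423,-.2963]);r=o["position"][:2]-C;print(np.hypot(*r),np.arctan2(r[1],r[0]))
for t in np.arange(.05,.5,.05):
    s,c=np.sin(-t),np.cos(-t);print(round(t,2),((np.array([[c,-s],[s,c]])@r-r)*1e3).round(1))
```

```text
{'clock': np.float64(8.25), 'q': array([-0.4436,  0.6302,  1.0616,  1.7097, -0.5944,  1.1602,  0.1794]), 'position': array([ 0.5849, -0.2376,  0.0886]), 'orientation': array([3.1387e+00, 1.0000e-03, 9.6580e-01]), 'ft_force': array([ 1.9628, -2.9981, -3.6847]), 'wrist_torque': array([-0.5911, -0.3416,  0.3838])}
0.07254715218249849 0.9433995651615802
0.05 [ 2.9 -2.2]
0.1 [ 5.7 -4.5]
0.15 [ 8.3 -7. ]
0.2 [10.8 -9.6]
0.25 [ 13.2 -12.4]
0.3 [ 15.5 -15.2]
0.35 [ 17.6 -18.2]
0.4 [ 19.5 -21.2]
0.45 [ 21.3 -24.4]
```

Call:
send_rows(
  motion="2.9 -2.2 0 0 0 -0.05 -1;5.7 -4.5 0 0 0 -0.1 -1;8.3 -7 0 0 0 -0.15 -1;10.8 -9.6 0 0 0 -0.2 -1;13.2 -12.4 0 0 0 -0.25 -1;15.5 -15.2 0 0 0 -0.3 -1;17.6 -18.2 0 0 0 -0.35 -1;18.9 -20.5 0 0 0 -0.385 -1",
)

```text
clock: 9.25
position: [0.6041, -0.2572, 0.0886]
orientation: [3.139, -0.001, 0.583]
ft_force: [4.4, -1.3, -2.0]
grip_width: 0.0185
gripper_force: 59.5
```

Run:
```python
from h import *
o=get_obs();print({k:np.round(o[k],4) for k in("clock","q","position","orientation","ft_force","wrist_torque")})
C=np.array([.5423,-.2963]);r=o["position"][:2]-C;print(np.hypot(*r),np.arctan2(r[1],r[0]))
for t in np.arange(.03,.25,.03):
    s,c=np.sin(-t),np.cos(-t);print(round(t,2),((np.array([[c,-s],[s,c]])@r-r)*1e3).round(1))
for n in("side","top"):
    p,D,c=snap(n);P=cloud(c,D);k=(np.hypot(P[...,0]-C[0],P[...,1]-C[1])<.026)&(P[...,2]>.084)&(P[...,2]<.102)
    h=cv2.cvtColor(p,cv2.COLOR_RGB2HSV);k&=(h[...,1]>110);q=P[k]
    if len(q)>5:
        w,e=np.linalg.eigh(np.cov(q[:,:2].T));print(n,len(q),np.sqrt(w).round(4),'loop y yaw',np.arctan(e[1,1]/e[0,1]).round(3))
    save(n+'3.png',cv2.resize(p[180:270,310:420] if n=="side" else p[165:255,345:455],None,fx=5,fy=5,interpolation=2))
```

```text
{'clock': np.float64(9.25), 'q': array([-0.4165,  0.7212,  1.1106,  1.6423, -0.6831,  1.215 , -0.1424]), 'position': array([ 0.6041, -0.2572,  0.0886]), 'orientation': array([ 3.1394e+00, -1.1000e-03,  5.8310e-01]), 'ft_force': array([ 4.4017, -1.3487, -1.9706]), 'wrist_torque': array([-0.2709, -0.8186,  0.3109])}
0.07311313354934827 0.5638190573821426
0.03 [ 1.1 -1.9]
0.06 [ 2.2 -3.8]
0.09 [ 3.3 -5.7]
0.12 [ 4.2 -7.7]
0.15 [ 5.1 -9.7]
0.18 [  6.  -11.7]
0.21 [  6.8 -13.7]
0.24 [  7.5 -15.8]
side 30 [0.0022 0.0084] loop y yaw -0.236
top 21 [0.0019 0.0083] loop y yaw -0.234
```

View pics/side3.png

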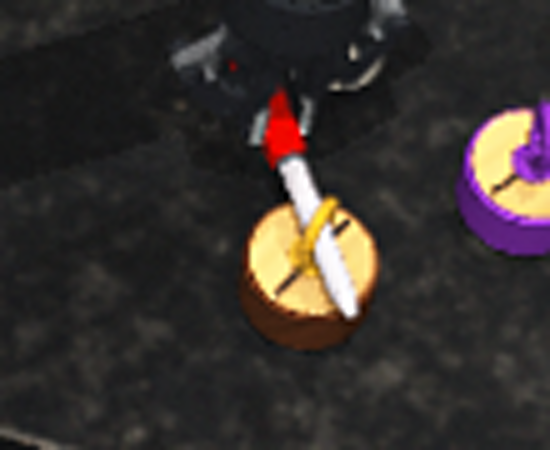

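Loop at yaw −0.235 vs line −0.465 (loop at (322,222), line past (345,228) in the crop): about 0.23 rad left.

Call:
send_rows(
  motion="1.1 -1.9 0 0 0 -0.03 -1;2.2 -3.8 0 0 0 -0.06 -1;3.3 -5.7 0 0 0 -0.09 -1;4.2 -7.7 0 0 0 -0.12 -1;5.1 -9.7 0 0 0 -0.15 -1;6 -11.7 0 0 0 -0.18 -1;6.8 -13.7 0 0 0 -0.21 -1;7 -14.4 0 0 0 -0.22 -1",
)

```text
clock: 10.35
position: [0.6112, -0.2713, 0.0887]
orientation: [3.14, -0.002, 0.363]
ft_force: [5.7, -1.1, -3.2]
grip_width: 0.0183
gripper_force: 59.5
```

```bash
cat > chk.py <<'E'
from h import *
o=get_obs();print({k:np.round(o[k],4) for k in("clock","q","position","orientation","ft_force","wrist_torque")})
C=np.array([.5423,-.2963]);r=o["position"][:2]-C;print(np.hypot(*r),np.arctan2(r[1],r[0]))
for t in (.03,.06,.09,.12):
    s,c=np.sin(-t),np.cos(-t);print(round(t,2),((np.array([[c,-s],[s,c]])@r-r)*1e3).round(1))
for n in("side","top"):
    p,D,c=snap(n);P=cloud(c,D);k=(np.hypot(P[...,0]-C[0],P[...,1]-C[1])<.026)&(P[...,2]>.084)&(P[...,2]<.102)
    h=cv2.cvtColor(p,cv2.COLOR_RGB2HSV);k&=(h[...,1]>110);q=P[k]
    if len(q)>5:
        w,e=np.linalg.eigh(np.cov(q[:,:2].T));print(n,len(q),np.sqrt(w).round(4),'loop y yaw',np.arctan(e[1,1]/e[0,1]).round(3))
E
python3 chk.py
```

```text
{'clock': np.float64(10.35), 'q': array([-0.3947,  0.7647,  1.135 ,  1.6093, -0.7259,  1.2431, -0.3284]), 'position': array([ 0.6112, -0.2713,  0.0887]), 'orientation': array([ 3.1401e+00, -2.4000e-03,  3.6320e-01]), 'ft_force': array([ 5.7055, -1.1188, -3.1717]), 'wrist_torque': array([-0.3263, -1.2303,  0.3248])}
0.07330882493950679 0.34750913293692137
0.03 [ 0.7 -2.1]
0.06 [ 1.4 -4.2]
0.09 [ 2.  -6.3]
0.12 [ 2.5 -8.4]
side 32 [0.0021 0.0096] loop y yaw -0.441
top 27 [0.002  0.0095] loop y yaw -0.503
```

Call:
send_rows(
  motion="0.4 -1 0 0 0 -0.015 -1;0.7 -2.1 0 0 0 -0.03 -1;0.7 -2.1 0 0 0 -0.03 -1;1 -3.1 0 0 0 -0.045 -1;1.4 -4.2 0 0 0 -0.06 -1;1.4 -4.2 0 0 0 -0.06 -1;1.4 -4.2 0 0 0 -0.06 -1;1.4 -4.2 0 0 0 -0.06 -1",
)

```text
clock: 11.45
position: [0.6125, -0.2749, 0.0886]
orientation: [3.141, -0.002, 0.305]
ft_force: [5.5, -0.5, -1.9]
grip_width: 0.0185
gripper_force: 59.7
```

```bash
python3 chk.py
```

```text
{'clock': np.float64(11.45), 'q': array([-0.3884,  0.7752,  1.1405,  1.6011, -0.7358,  1.2508, -0.3785]), 'position': array([ 0.6125, -0.2749,  0.0886]), 'orientation': array([ 3.1412e+00, -2.1000e-03,  3.0490e-01]), 'ft_force': array([ 5.4746, -0.4871, -1.9021]), 'wrist_torque': array([-0.1253, -1.1762,  0.7648])}
0.07339103377279074 0.2955233459796574
0.03 [ 0.6 -2.1]
0.06 [ 1.2 -4.2]
0.09 [ 1.6 -6.4]
0.12 [ 2.1 -8.6]
side 32 [0.0024 0.0088] loop y yaw -0.497
top 24 [0.0019 0.0088] loop y yaw -0.521
```

Call:
send_rows(
  motion="0.3 -1 0 0 0 -0.015 -1;0.6 -2.1 0 0 0 -0.03 -1;0.6 -2.1 0 0 0 -0.03 -1;0.6 -2.1 0 0 0 -0.03 -1;0.6 -2.1 0 0 0 -0.03 -1;0.6 -2.1 0 0 0 -0.03 -1;0.6 -2.1 0 0 0 -0.03 -1;0.6 -2.1 0 0 0 -0.03 -1",
)

```text
clock: 12.55
position: [0.613, -0.2764, 0.0885]
orientation: [-3.141, -0.002, 0.276]
ft_force: [5.2, 0.7, -1.0]
grip_width: 0.0184
gripper_force: 60.3
```

```bash
python3 chk.py
python3 - <<'E'
from h import *
p,D,c=snap("side");save('s4.png',cv2.resize(p[190:270,320:420],None,fx=6,fy=6,interpolation=2))
E
```

```text
{'clock': np.float64(12.55), 'q': array([-0.3854,  0.7802,  1.1431,  1.5973, -0.7406,  1.2552, -0.4036]), 'position': array([ 0.613 , -0.2764,  0.0885]), 'orientation': array([-3.1408e+00, -1.6000e-03,  2.7590e-01]), 'ft_force': array([ 5.1695,  0.6622, -0.9544]), 'wrist_torque': array([ 0.2094, -1.1174,  1.0808])}
0.07342434688043 0.2738509873817275
0.03 [ 0.6 -2.1]
0.06 [ 1.1 -4.3]
0.09 [ 1.5 -6.4]
0.12 [ 1.9 -8.6]
side 32 [0.0023 0.0092] loop y yaw -0.474
top 27 [0.0019 0.0102] loop y yaw -0.483
```

View pics/s4.png

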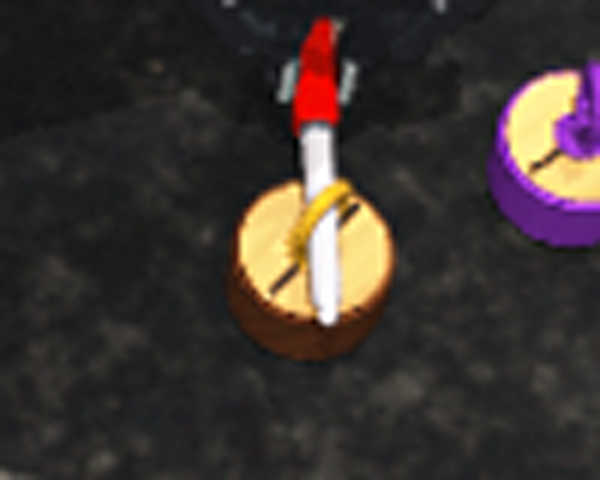

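Loop now lies over the dark line and the moment climbs without further turning: at the stop. Backing the rod off to free it.

Call:
send_rows(
  motion="-1 3.5 0 0 0 0.05 -1;-2.4 7 0 0 0 0.1 -1;-5.4 13.6 0 0 0 0.2 -1;-9 20 0 0 0 0.3 -1;-13.3 26 0 0 0 0.4 -1;-18.2 31.5 0 0 0 0.5 -1;-20.8 34 0 0 0 0.55 -1;-20.8 34 0 0 0 0.55 -1",
)

```text
clock: 13.7
position: [0.5895, -0.244, 0.0881]
orientation: [-3.14, 0.001, 0.821]
ft_force: [0.8, -0.5, -2.3]
grip_width: 0.0189
gripper_force: 59.5
```

```bash
python3 chk.py
python3 - <<'E'
from an import *
p,D,c=snap("wrist");print(rod(p,D,c,.085)[:2],'rod yaw from red');m,a=rod(p,D,c,.085)[:2];print(np.arctan(a[1]/a[0]))
save('w5.png',p)
E
```

```text
{'clock': np.float64(13.7), 'q': array([-0.4313,  0.6583,  1.0736,  1.6882, -0.6203,  1.1803,  0.0547]), 'position': array([ 0.5895, -0.244 ,  0.0881]), 'orientation': array([-3.1396e+00,  7.0000e-04,  8.2060e-01]), 'ft_force': array([ 0.8488, -0.5468, -2.3194]), 'wrist_torque': array([-0.0542, -0.0367,  0.0228])}
0.07047054570070124 0.8371328554065892
0.03 [ 1.5 -1.4]
0.06 [ 3.1 -2.9]
0.09 [ 4.5 -4.5]
0.12 [ 5.9 -6. ]
side 32 [0.0024 0.0093] loop y yaw -0.418
top 27 [0.002  0.0095] loop y yaw -0.446
(array([ 0.60662186, -0.22563007,  0.085     ]), array([0.6834055 , 0.73003899])) rod yaw from red
0.8183789973138614
```

Call:
send_rows(
  motion="-4.3 3.6 0 0 0 0.08 -1;-8.9 6.8 0 0 0 0.16 -1;-13.8 9.7 0 0 0 0.24 -1;-18.9 12.2 0 0 0 0.32 -1;-24.1 14.3 0 0 0 0.4 -1;-29.5 15.9 0 0 0 0.48 -1;-29.5 15.9 0 0 0 0.48 -1;-29.5 15.9 0 0 0 0.48 -1",
)

```text
clock: 14.85
position: [0.5613, -0.2282, 0.0883]
orientation: [-3.141, 0.0, 1.301]
ft_force: [-0.7, 1.1, -1.4]
grip_width: 0.0185
gripper_force: 59.5
```

Call:
send_rows(
  motion="2.7 9.6 0 0 0 0 -1;5.3 19.3 0 0 0 0 -1;8 29 0 0 0 0 -1;10.7 38.6 0 0 0 0 -1;13.4 48.2 0 0 0 0 -1;17 63 0 0 0 0 -1;21 77 0 0 0 0 -1;25.4 91.6 0 0 0 0 -1",
)

```text
clock: 15.85
position: [0.5871, -0.1352, 0.0883]
orientation: [3.142, -0.0, 1.303]
ft_force: [-0.2, -0.2, -2.7]
grip_width: 0.0186
gripper_force: 59.5
```

```bash
python3 chk.py
```

```text
{'clock': np.float64(15.85), 'q': array([-0.6075,  0.5317,  1.0094,  1.7817, -0.4997,  1.1103,  0.3033]), 'position': array([ 0.5871, -0.1352,  0.0883]), 'orientation': array([ 3.1415e+00, -1.0000e-04,  1.3031e+00]), 'ft_force': array([-0.2025, -0.204 , -2.72  ]), 'wrist_torque': array([-0.0257,  0.0019,  0.0408])}
0.16725082869689814 1.2996810475592955
0.03 [ 4.8 -1.4]
0.06 [ 9.6 -3. ]
0.09 [14.3 -4.7]
0.12 [19.  -6.5]
side 32 [0.0023 0.0089] loop y yaw -0.459
top 32 [0.0023 0.0087] loop y yaw -0.414
```

Call:
send_rows(
  motion="0 0 45 0 0 0.1 -1;-10 -3 90 0 0 0.28 -1;-25 -6 130 0 0 0.46 -1;-40 -10 162 0 0 0.64 -1;-55 -14 162 0 0 0.82 -1;-70 -18 162 0 0 1.0 -1;-85 -22 162 0 0 1.18 -1;-97 -25 162 0 0 1.36 -1",
)

```text
clock: 16.95
position: [0.4887, -0.1625, 0.2503]
orientation: [3.141, -0.0, 2.667]
ft_force: [0.1, 0.0, -1.4]
grip_width: 0.0184
gripper_force: 59.6
```

Run:
```python
from an import *
o=get_obs();print({k:np.round(o[k],4) for k in("clock","q","position","orientation")})
p,D,c=snap("wrist");s,r,P,near=disc(p,D,c,(.5423,-.2963));print(s,r)
eye=near&(P[...,2]>.062)&(P[...,2]<.105)&(np.hypot(P[...,0]-s[0],P[...,1]-s[1])<.03);q=P[eye];w,e=np.linalg.eigh(np.cov(q[:,:2].T));print('eye',len(q),np.sqrt(w).round(4),np.arctan(e[1,1]/e[0,1]).round(3))
dk=near&(abs(P[...,2]-.045)<.006)&(p.max(-1)<80)&(np.hypot(P[...,0]-s[0],P[...,1]-s[1])<.033)
v,u=np.nonzero(dk);q=onz(c,u,v,.045)[:,:2];w,e=np.linalg.eigh(np.cov(q.T));print('line',len(q),q.mean(0).round(4),np.sqrt(w).round(4),np.arctan(e[1,1]/e[0,1]).round(3))
u,v=map(int,proj(c,(.5423,-.2963,.06)));print(u,v)
save('w6.png',cv2.resize(p[max(v-60,0):v+60,max(u-80,0):u+80],None,fx=4,fy=4,interpolation=2))
```

```text
{'clock': np.float64(16.95), 'q': array([-0.6854,  0.0173,  0.9781,  1.8096, -0.0152,  1.3223,  1.3925]), 'position': array([ 0.4887, -0.1625,  0.2503]), 'orientation': array([ 3.1412e+00, -1.0000e-04,  2.6669e+00])}
[ 0.5372074  -0.29542665] 0.03352317642206759
eye 192 [0.002  0.0107] -0.459
line 19 [ 0.5367 -0.2935] [0.0004 0.0213] -0.452
234 270
```

View pics/w6.png

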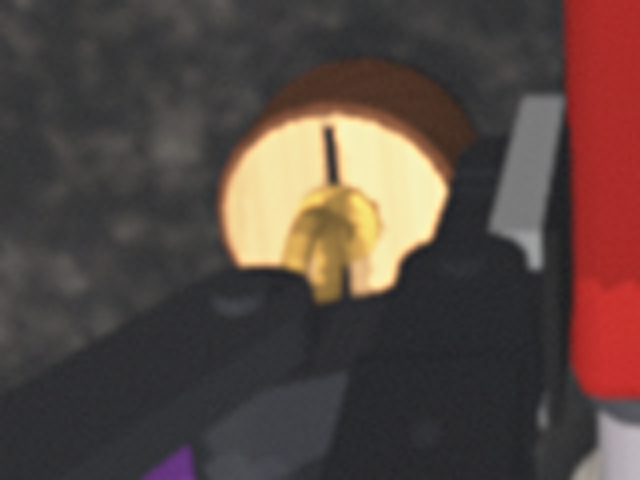

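Picture: loop and dark line coincide (yaw −0.459 vs −0.452). Laying the rod back at its old place.

Call:
send_rows(
  motion="7 9 -50 0 0 0.05 -1;14 18 -100 0 0 0.1 -1;21 26 -150 0 0 0.14 -1;21 26 -190 0 0 0.14 -1;21 26 -210 0 0 0.14 -1;21 26 -220 0 0 0.14 -1;21 26 -226.5 0 0 0.14 -1;21 26 -226.5 0 0 0.14 -1",
)

```text
clock: 18.0
position: [0.5114, -0.1355, 0.0246]
orientation: [3.141, 0.001, 2.802]
ft_force: [0.0, 0.4, -1.4]
grip_width: 0.0185
gripper_force: 59.5
```

Call:
send_rows(
  motion="0 0 0 0 0 0 -0.4;0 0 0 0 0 0 0;0 0 0 0 0 0 0.5;0 0 0 0 0 0 1;0 0 0 0 0 0 1;0 0 0 0 0 0 1;0 0 0 0 0 0 1;0 0 0 0 0 0 1",
)

```text
clock: 19.0
position: [0.5107, -0.1354, 0.0238]
orientation: [3.142, 0.0, 2.803]
ft_force: [0.7, -0.2, -0.6]
grip_width: 0.0855
gripper_force: 0.0
```

Call:
send_rows(
  motion="0 0 15 0 0 0 1;0 0 40 0 0 0 1;0 0 80 0 0 0 1;0 0 130 0 0 0 1;-5 30 180 0 0 0 1;-15 70 200 0 0 0 1;-25 110 210 0 0 0 1;-35 150 220 0 0 0 1",
)

```text
clock: 20.0
position: [0.4755, 0.0154, 0.2454]
orientation: [3.139, 0.001, 2.802]
ft_force: [0.8, 0.8, 0.0]
grip_width: 0.0852
gripper_force: 0.0
```

```bash
python3 chk.py
python3 - <<'E'
from an import *
p,D,c=snap("side");save('s7.png',p);print(rod(p,D,c))
E
```

```text
{'clock': np.float64(20.0), 'q': array([-0.9569, -0.1131,  0.8243,  1.8989,  0.0841,  1.3183,  1.0745]), 'position': array([0.4755, 0.0154, 0.2454]), 'orientation': array([3.1393e+00, 1.3000e-03, 2.8019e+00]), 'ft_force': array([0.8161, 0.7824, 0.018 ]), 'wrist_torque': array([0.0468, 0.0153, 0.022 ])}
0.31874912979195436 1.781897974326874
0.03 [9.4 1.9]
0.06 [18.8  3.4]
0.09 [28.3  4.7]
0.12 [37.8  5.8]
side 31 [0.0024 0.0089] loop y yaw -0.448
top 31 [0.0025 0.0086] loop y yaw -0.46
(array([ 0.48808286, -0.12942741,  0.02      ]), array([-0.9496273 ,  0.31338154]), np.float64(-0.04844961248793747), np.float64(0.04651904940490502), array([297, 222,  24,  28, 248], dtype=int32), array([ 0.48815748, -0.12871935,  0.0192268 ]))
```

View pics/s7.png

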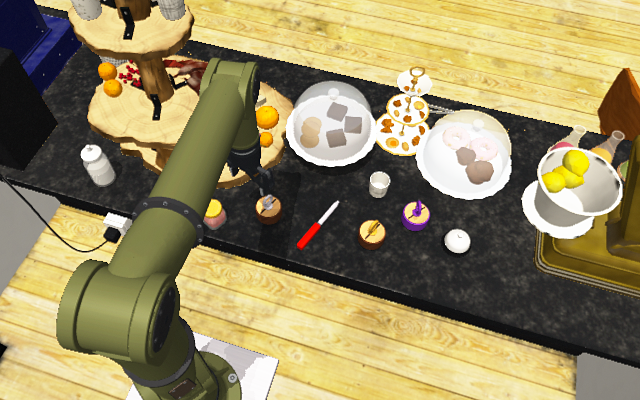

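The rod lies flat at its old place (handle (308,236), tip (337,204)), the brass eye is lined up at (373,230), and the cup, jar and steel hanger are undisturbed. Handing in.

```bash
python3 -c "
from rig import *
print(job_done())"
```

```text
the job is handed in; nothing more can be done
None
```

I turned the brass eye clockwise to its stop with the rod, lined up with the dark line to within about 0.01 rad, then laid the rod back where it had been; the job was handed in at about 20 s with the steel eye, cup and jar untouched.

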